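# Slide the failed power module off the bench edge into the scrap bin

### The arm

A 6-joint arm with a two-finger parallel gripper is mounted at the origin on the work surface. World frame = base frame: x ahead of the robot, y to its left, z up, the work surface at z = 0. Lengths are in m, angles in rad, forces in N, time in s.
With the tool pointing down it reaches from about 0.325 to 0.9 m from the base axis. Payload 6.1 kg.
Tool frame: the origin (TCP) lies on the mounting face of the last link; the fingertips stand bot.tip_extent ahead of it and the grasp point (between the pads) lies 155 mm ahead of it (bot.tip_extent is the distance from the TCP to the fingertips, in m); z points along the fingers, x is the direction in which the jaws open and shut, and the axes are right-handed (so a half turn about z gives the same grasp; the last joint's range is limited). The gripper opens to 85 mm and grips with 20 to 120 N. Pads are 22 mm wide; open, the fingers measure 114 mm over their backs; the gripper's body (76 mm by 85 mm) begins 54 mm behind the grasp point. The pads swing forward as they close: fully open they stand 13 mm farther back than shut.
Start: joints at [-1.282, 0.22, 1.526, -0, 1.395, -0.126], TCP at [0.252, -0.572, 0.405] pointing down, gripper open.
Joint ranges: [-2.98, 2.98], [-0.91, 2.08], [0.09, 2.57], [-1.24, 4.39], [0.2, 2.65], [-2.68, 2.68]. Speed limits (rad/s): [2.57, 2.57, 3.01, 3.14, 3.14, 3.14].

### API

Orientations are given as a 3x3 rotation matrix whose columns are the frame's x, y, z axes.
In Python, from cell import sensors, viewer, bot gives the robot as it stands.
- The arm moves only by the shell command python3 -m handwheel 'ROWS' [FORCE]. ROWS is JSON, a list of rows, each a list of 7 numbers: the shift along the tool's x, y, z in m, then the turn, a rotation vector about the tool's x, y, z in degrees, then the finger opening in m, from 0 to 0.0854. In form: [[dx, dy, dz, rx, ry, rz, gripper], ...]. A call has 1 to 8 rows; each row shifts and turns the commanded pose from where the row before left it, along the tool's axes as they then stand; what a row does not reach is not made up. A row lasts 1/10 s, in which the tool goes at most 50 mm and 8.59 degrees, less where a joint would pass 70% of its speed; a pose out of reach is approached as far as the arm can. A call is refused whole if a number of a shift passes 0.05 or a number of a turn 8.59, either way. A call with a gripper value outside its range is refused whole. The fingers move at their own pace and stop on an object; FORCE is the grip in N (left out, the last holds). Time passes only in rows, so rows that do not move let the fingers close. It gives the time, the measured TCP pose, the force and the opening at its end, in the units of the state.
- sensors.observe(): the state, without advancing time (a new reading comes with each control period).
- viewer.camera(name): name is "side" or "top"; returns a dict with "image" (420x560x3 uint8, red, green, blue), "mtx" (3x3 intrinsics, pixels), "R" (3x3) and "t" (3): a world point X has camera coordinates R X + t. Camera axes: x right, y down, z forward; pixel columns grow to the right and rows downward; lengths in m; the calibration is good to about 2 mm. A picture is of the moment at which its call begins. There is no depth.
- bot.finish_job(): hands the job in, once; it reports no verdict.
The state is a dict: "time_s": time; "joint_positions": joint angles; "qd": joint speeds; "joint_torque": joint torques, N m; "eef_pos": TCP position; "orientation": TCP orientation; "wrist_force": force on the tool from outside, world axes, zero at the start; "wrist_torque": the same for the moment, N m; "width": opening from 0.0 (shut) to 1.0 (fully open).
Only numpy, scipy, OpenCV 4.12 (cv2) and the standard library are available. Lean on these libraries where they do the work, as an engineer would, in place of code of your own. Each camera call takes 0.05 s, during which the arm holds its last target. There are 200 camera calls.

### The job

The power module with the red label has failed its test: draw back fully the yellow-knobbed bolt that closes its lane of the cradle, then press a fingertip on its rubber thumb pad and slide it out over the edge of the bench so that it drops into the orange scrap bin below. Press with care: more than 25 N on the module cracks it. Leave the green-labelled module in place behind its shut bolt, and do not disturb the other things on the bench.

Things in the scene. Friction and masses are not known exactly. Their poses are not given: they have to be found in the camera images.
- dead: Failed module, red label on the front half of its top: a flat grey case 110 (x, along its lane) by 90 (y) by 14 mm, 0.3 to 0.6 kg, in either lane. Origin: centre of its underside; x points to the lane's open mouth. Too wide to grip, boxed in with a few mm of play: it can only be dragged by pressing on its rubber pad. Case slippery on the cradle (friction about 0.2). Starts with its centre about 88 mm behind the lip.
- pad (a point): Top centre of the failed module's black rubber thumb pad, 26 (x) by 44 (y) mm, 35 mm behind the module's centre and 15 mm above its underside. It grips a fingertip well (friction about 1). Pressing with about 5 to 15 N drags the module; over 25 N cracks it. All is hard here: each millimetre too deep adds ten newtons or more.
- good: Good module, green label, in the other lane; otherwise like the failed one: 110 by 90 by 14 mm, origin at the centre of its underside. It must stay where it is.
- cradle: Fixed blue and aluminium test cradle at the bench's far edge. Origin: under the middle of its front lip, level with the underside of its bed; x points outward over the edge (turned a few degrees from the robot's x), y left, z up. Bed top 12 mm above the origin; the cradle stands 0 to 12 mm above the bench on packing. Two lanes 95 mm wide, centred at y = +52 and -52 mm, with 12 mm high fences at the sides and a 12 mm high stop right behind each module.
- lip (a point): Middle of the front lip, over which a module drops; overhangs the bench by a few mm to 30 mm. In the last 30 mm before it the bed slopes up to a sill 5 mm proud and 6 mm wide: a module sliding out climbs it and tilts, so its pad rises a few mm, not exactly foreseeable. With its centre 15 to 20 mm past the lip the module tips and falls once the finger lifts.
- bolt_left (a joint): Bolt across the mouth of the left lane (cradle y = +52 mm): slides along the cradle's +y; 0 = shut, 0.050 m = fully drawn (draw it by at least 0.040); friction about 2.5 N, stays where it is left. Starts within 5 mm of shut.
- bolt_right (a joint): Bolt across the mouth of the right lane (cradle y = -52 mm): slides along the cradle's -y; 0 = shut, 0.050 m = fully drawn (draw it by at least 0.040); friction about 2.5 N, stays where it is left. Starts within 5 mm of shut.
- knob_left (a point): Top centre of the left bolt's upright yellow knob, a cylinder 14 mm in diameter standing 36 mm above the flat bolt bar; the point is 64 mm above the cradle origin, 20 mm behind the lip. It moves with the bolt.
- knob_right (a point): Top centre of the right bolt's upright yellow knob, a cylinder 14 mm in diameter standing 36 mm above the flat bolt bar; the point is 64 mm above the cradle origin, 20 mm behind the lip. It moves with the bolt.
- bin: Open orange scrap bin on a trolley below the bench edge, 260 (x) by 340 (y) by 100 mm high, walls 6 mm. Origin: centre of its underside; rim 57 mm below the cradle origin. It stands under the cradle's mouth, from about 30 mm behind the lip to 230 mm beyond it.
- glue: White glue bottle, 40 mm in diameter, 110 mm tall; bystander. Origin at the centre of its foot.
- spool: Steel-grey solder spool standing on end, 56 mm in diameter, 45 mm tall; bystander. Origin at the centre of its foot.
- tin: Small aluminium cup, 60 mm in diameter, 50 mm tall; bystander. Origin at the centre of its foot.
- meter: Yellow hand multimeter lying flat, 150 by 78 by 36 mm; bystander. Origin at the centre of its underside.
- driver: Screwdriver with blue handle lying on the bench; bystander. Origin under its middle.
- esd_brush: Brush lying on the bench; bystander. Origin under its middle.

How it is judged:
On the way, in this order (a step that is already met when the one before it is completed fails the run):
1. the bolt of the red-labelled module's lane is drawn back by 40 mm or more (((y of dead in the frame of cradle above 0 m and value of joint bolt_left above 0.04 m) or (y of dead in the frame of cradle below 0 m and value of joint bolt_right above 0.04 m))), for 0.1 s.
2. the red-labelled module has been slid at least 40 mm towards the lip and a finger is still pressing on it (((y of dead in the frame of cradle above 0 m and value of joint bolt_left above 0.04 m) or (y of dead in the frame of cradle below 0 m and value of joint bolt_right above 0.04 m)) and x of dead in the frame of cradle above -0.048 m and contact force between the fingers and dead above 1 N), for 0.1 s.
At the end, for the whole second after the job is handed in: The red-labelled module lies at rest inside the scrap bin (its centre within the bin's outline and less than 90 mm above the bin's underside); the green-labelled module lies within 8 mm of where it started, its bolt shut (drawn by less than 12 mm) (x of dead in the frame of bin between -0.128 and 0.128 m and y of dead in the frame of bin between -0.168 and 0.168 m and z of dead in the frame of bin between -0.01 and 0.09 m and ((y of good in the frame of cradle above 0 m and value of joint bolt_left below 0.012 m) or (y of good in the frame of cradle below 0 m and value of joint bolt_right below 0.012 m)) and distance of good from where it was at the start of the episode below 0.008 m and linear speed of dead below 0.05 m/s and angular speed of dead below 0.5 rad/s); the robot touches nothing.
It fails at once if the failed module is pressed by the robot with more than 25 N (contact force between any of the fingers, the arm and dead above 25 N).
It fails at once if the good module is shifted by more than 15 mm (distance of good from where it was at the start of the episode above 0.015 m).
It fails at once if one of the other loose things on the bench is shifted by more than 30 mm (distance of any of glue, spool, tin, meter, driver, esd_brush from where it was at the start of the episode above 0.03 m).
It also fails if it takes over 64 s, if anything falls off the work surface, if the arm or the gripper's body presses on something with over 40 N, if the wrist force passes 120 N, or if a joint passes its speed limit or range.

## Working session

There is one attempt and no reset: what is moved stays moved. The work goes in short steps, Python scripts to look and compute and a shell command to move; the robot and the scene stay as the last step left them, time stands still between calls to the robot, and variables do not carry over. Pictures are saved under pics/ and viewed, about 8 in all and at most 12, crops included, and the job is handed in when it is done.

```bash
mkdir -p pics; python3 - <<'E'
from cell import sensors, viewer, bot
import cv2, pickle
d={}
for n in("top","side"):
    c=viewer.camera(n); d[n]=c; cv2.imwrite(f"pics/{n}0.png",c["image"][:,:,::-1])
    print(n,c["mtx"],c["R"],c["t"])
pickle.dump(d,open("v0.pkl","wb"))
s=sensors.observe(); print(s, bot.tip_extent)
E
```

```text
top [[383.28004731   0.         281.4721547 ]
 [  0.         383.28004731 204.53700773]
 [  0.           0.           1.        ]] [[ 0.01778597 -0.99980497 -0.0085832 ]
 [-0.99139601 -0.01652164 -0.1298499 ]
 [ 0.12968277  0.01081886 -0.99149651]] [-0.01916811  0.5544887   1.09845074]
side [[415.30677208   0.         271.36463457]
 [  0.         415.30677208 205.32871006]
 [  0.           0.           1.        ]] [[-0.88983118 -0.45613812 -0.01176838]
 [-0.2732798   0.55341185 -0.78679951]
 [ 0.36540201 -0.69690267 -0.61709646]] [0.48278501 0.15070812 0.83335921]
{'time_s': 0.1, 'joint_positions': array([-1.28208995e+00,  2.21155972e-01,  1.52753106e+00, -1.40957759e-05,
        1.39471433e+00, -1.26089769e-01]), 'qd': array([-0.00038239, -0.00178704, -0.00310232, -0.00095893, -0.00075865,
       -0.00201446]), 'joint_torque': array([ 6.19958082e-04, -4.98240745e+01, -3.90546477e+01, -2.99049661e-04,
        5.67830415e-03, -4.37906778e-07]), 'eef_pos': array([ 0.25180437, -0.57175304,  0.40368479]), 'orientation': array([[ 4.03005170e-01, -9.15197549e-01, -5.28265454e-04],
       [-9.15195939e-01, -4.03005459e-01,  1.72990126e-03],
       [-1.79609525e-03, -2.13692751e-04, -9.99998364e-01]]), 'wrist_force': array([0.4292064 , 0.80882011, 0.37975888]), 'wrist_torque': array([ 0.01398981, -0.04332501,  0.0221523 ]), 'width': 0.9989920572147301} 0.1734
```

View pics/top0.png

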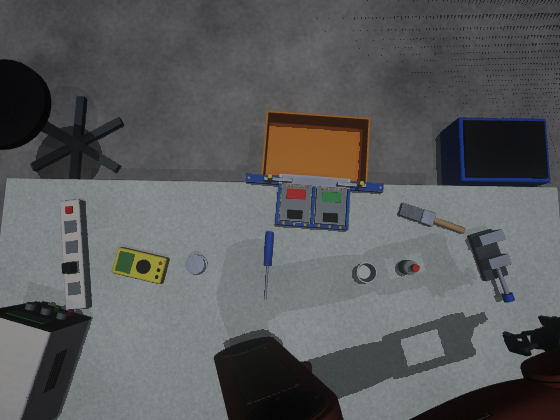

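View pics/side0.png

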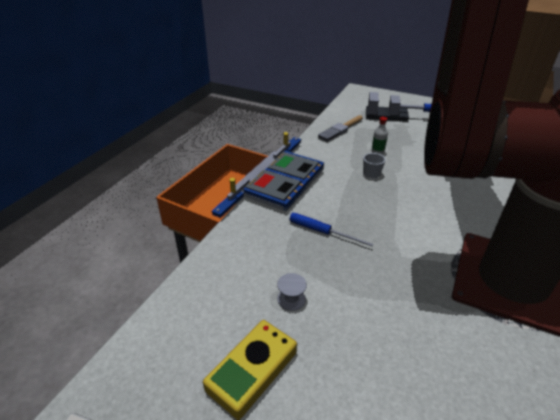

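Red-labelled module is in the left lane (+y): label at about (296,194) in the top view and (264,181) in the side view. The left knob is near (269,183) in top and (233,186) in side. The good module is on the right. Next I triangulate the features.

```bash
cat > h.py <<'E'
import numpy as np, cv2
def ray(c,uv):
    d=np.linalg.inv(c["mtx"])@np.array([uv[0],uv[1],1.]); R=np.array(c["R"]); return -R.T@c["t"], R.T@d
def plane(c,uv,z):
    o,d=ray(c,uv); return o+d*(z-o[2])/d[2]
def tri(a,ua,b,ub):
    A=[];y=[]
    for c,u in((a,ua),(b,ub)):
        o,d=ray(c,u); d/=np.linalg.norm(d); P=np.eye(3)-np.outer(d,d); A.append(P); y.append(P@o)
    return np.linalg.lstsq(np.vstack(A),np.hstack(y),rcond=None)[0]
def blobs(c,lo,hi,roi,amin=4):
    x0,y0,x1,y1=roi; m=cv2.inRange(cv2.cvtColor(c["image"],cv2.COLOR_RGB2HSV)[y0:y1,x0:x1],lo,hi)
    n,l,s,ce=cv2.connectedComponentsWithStats(m)
    return [(np.round(ce[i]+[x0,y0],1).tolist(),(s[i,:4]+[x0,y0,0,0]).tolist(),int(s[i,4])) for i in range(1,n) if s[i,4]>=amin]
E
python3 - <<'E'
from h import *; import pickle
d=pickle.load(open("v0.pkl","rb"))
for n,roi in(("top",(240,165,390,235)),("side",(205,120,330,220))):
    for k,lo,hi in(("yel",(22,110,90),(34,255,255)),("red",(0,140,90),(5,255,255)),("grn",(45,100,50),(80,255,255)),("blk",(0,0,0),(180,255,38))):
        print(n,k,blobs(d[n],lo,hi,roi))
a=cv2.resize(d["top"]["image"][165:235,240:390],(800,373),interpolation=2)
b=cv2.resize(d["side"]["image"][120:220,205:335],(300,231),interpolation=2)
o=np.zeros((600,800,3),np.uint8); o[:373]=a
b=cv2.resize(d["side"]["image"][128:218,205:330],(315,227),interpolation=2); o[373:,:315]=b
cv2.imwrite("pics/crop.png",o[:,:,::-1])
E
```

```text
top yel [([269.5, 175.7], [268, 174, 4, 4], 14), ([361.5, 182.5], [360, 181, 4, 4], 16)]
top red [([295.8, 193.5], [287, 189, 19, 11], 180)]
top grn [([331.0, 196.7], [322, 192, 19, 11], 186)]
top blk [([356.5, 190.0], [355, 190, 4, 1], 4), ([293.9, 214.0], [287, 210, 15, 9], 99), ([329.6, 217.2], [323, 213, 15, 9], 105)]
side yel [([285.4, 133.1], [284, 132, 4, 3], 11), ([231.7, 179.8], [230, 178, 4, 4], 12)]
side red [([263.8, 180.2], [256, 175, 17, 12], 119)]
side grn [([284.2, 161.2], [276, 156, 17, 11], 113)]
side blk [([325.7, 139.0], [322, 138, 8, 3], 10), ([304.3, 167.2], [299, 163, 12, 9], 64), ([318.0, 171.0], [316, 169, 5, 5], 5), ([309.0, 181.0], [307, 179, 5, 5], 5), ([284.7, 186.8], [278, 182, 14, 10], 78), ([293.8, 198.4], [284, 187, 21, 20], 45), ([229.8, 206.9], [221, 198, 19, 18], 20)]
```

View pics/crop.png

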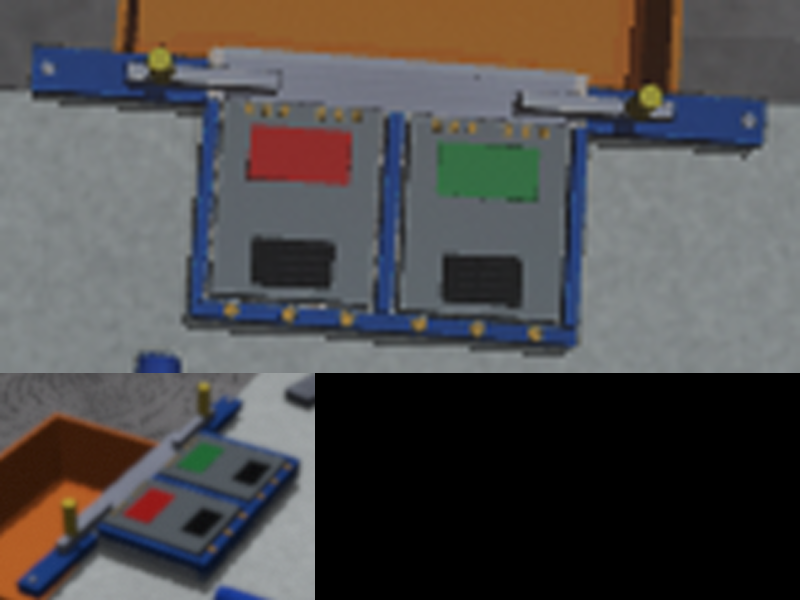

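The crop shows both bolts across the mouths, the left knob top at (269.5,176) in top and (232,179.5) in side, and the red module's black pad at (294,214) in top and (284.7,186.8) in side.

```bash
python3 - <<'E'
from h import *; import pickle
d=pickle.load(open("v0.pkl","rb")); T,S=d["top"],d["side"]
p={}
for k,a,b in(("kl",(269.5,175.7),(231.7,179.3)),("kr",(361.5,182.5),(285.4,132.8)),("red",(295.8,193.5),(263.8,180.2)),("grn",(331,196.7),(284.2,161.2)),("padL",(293.9,214),(284.7,186.8)),("padR",(329.6,217.2),(304.3,167.2))):
    p[k]=tri(T,a,S,b); print(k,p[k].round(4))
z=np.mean([p[k][2] for k in("red","grn","padL","padR")]); print("z",z)
q={k:plane(T,u,z) for k,u in(("red",(295.8,193.5)),("grn",(331,196.7)),("padL",(293.9,214)),("padR",(329.6,217.2)))}
for k in q: print(k,q[k].round(4))
for v in ((q["red"]-q["padL"]),(q["grn"]-q["padR"])): print("yaw lane",np.degrees(np.arctan2(v[1],v[0])))
v=q["padL"]-q["padR"]; print("yaw pads",np.degrees(np.arctan2(-v[0],v[1])), np.linalg.norm(v))
v=p["kl"]-p["kr"]; print("yaw knobs",np.degrees(np.arctan2(-v[0],v[1])),np.linalg.norm(v))
from cell import sensors,bot
print([x for x in dir(bot) if x[0]!='_'])
E
```

```text
kl [0.6349 0.0266 0.0695]
kr [ 0.6188 -0.2395  0.0706]
red [ 0.5896 -0.0514  0.0323]
grn [ 0.5819 -0.1561  0.0327]
padL [ 0.5279 -0.0466  0.0342]
padR [ 0.5204 -0.1521  0.0331]
z 0.03308954974497322
red [ 0.589  -0.0517  0.0331]
grn [ 0.5811 -0.1564  0.0331]
padL [ 0.5275 -0.0468  0.0331]
padR [ 0.5198 -0.1523  0.0331]
yaw lane -4.486629283720918
yaw lane -3.795561081962448
yaw pads -4.184718384796744 0.10575311198931159
yaw knobs -3.458110057450754 0.2666299555288466
['IKError', 'finish_job', 'tip_extent']
```

```bash
cat > st.py <<'E'
import numpy as np
from cell import sensors
s=sensors.observe(); a=np.radians(-4.1); C=np.array([[np.cos(a),-np.sin(a),0],[np.sin(a),np.cos(a),0],[0,0,1]])
R=s["orientation"]; p=s["eef_pos"]
def rel(target):   # tool-frame shift to a world TCP target
    return (R.T@(np.array(target)-p)).round(4)
def rot():         # remaining turn to tool x=-cradle y, z down (deg, tool axes)
    from scipy.spatial.transform import Rotation as Q
    W=np.c_[-C[:,1],-C[:,0],[0,0,-1]]; return Q.from_matrix(R.T@W).as_rotvec(degrees=True).round(2)
print(s["time_s"],"tcp",p.round(4),"f_cradle",(C.T@s["wrist_force"]).round(2),"w",round(s["width"],3))
E
python3 -m handwheel '[[0,0,0,0,0,7,0.045],[0,0,0,0,0,7,0.045],[0,0,0,0,0,7,0.045],[0,0,0,0,0,7,0.045],[-0.0417,-0.0226,0,0,0,0,0.045],[-0.0417,-0.0226,0,0,0,0,0.045],[-0.0417,-0.0226,0,0,0,0,0.045],[-0.0417,-0.0226,0,0,0,0,0.045]]' 
python3 -m handwheel '[[-0.0417,-0.0226,0,0,0,0,0.045],[-0.0417,-0.0226,0,0,0,0,0.045],[-0.0417,-0.0226,0,0,0,0,0.045],[-0.0417,-0.0226,0,0,0,0,0.045],[-0.0417,-0.0226,0,0,0,0,0.045],[-0.0417,-0.0226,0,0,0,0,0.045],[-0.0417,-0.0226,0,0,0,0,0.045],[-0.0417,-0.0226,0,0,0,0,0.045]]'
python3 -c "
from st import *
print(rel([.635,.027,.300]),rot())"
```

```text
time_s: 0.9
eef_pos: [0.3548, -0.4107, 0.4041]
orientation: [[-0.075, -0.997, -0.0], [-0.997, 0.075, 0.001], [-0.001, 0.0, -1.0]]
wrist_force: [1.0, -0.7, 0.1]
width: 0.526
time_s: 1.7
eef_pos: [0.5599, -0.091, 0.4044]
orientation: [[-0.074, -0.997, -0.0], [-0.997, 0.074, 0.0], [-0.0, 0.0, -1.0]]
wrist_force: [-0.2, -0.9, -0.1]
width: 0.526
1.7 tcp [ 0.5599 -0.091   0.4044] f_cradle [-0.11 -0.94 -0.12] w 0.526
[-0.1233 -0.0663  0.1044] [ 0.02  0.   -0.13]
```

```bash

python3 -m handwheel '[[-0.0411,-0.0221,0,0,0,0,0.045],[-0.0411,-0.0221,0,0,0,0,0.045],[-0.0411,-0.0221,0,0,0,0,0.045],[0,0,0.04,0,0,0,0.045],[0,0,0.04,0,0,0,0.045],[0,0,0.04,0,0,0,0.045],[0,0,0.02,0,0,0,0.045],[0,0,0,0,0,0,0.045]]'
python3 - <<'E'
from st import *; from cell import viewer; import cv2
print(rel([.635,.027,.215]),rot())
a=viewer.camera("top")["image"][140:240,220:400]; b=viewer.camera("side")["image"][100:220,170:350]
cv2.imwrite("pics/k1.png",np.vstack([cv2.resize(a,(540,300)),cv2.resize(b,(450,300))[:, :].copy() if 0 else cv2.resize(b,(540,300))])[:,:,::-1])
E
```

```text
time_s: 2.5
eef_pos: [0.6323, 0.0253, 0.2595]
orientation: [[-0.074, -0.997, -0.009], [-0.997, 0.074, 0.001], [-0.0, 0.009, -1.0]]
wrist_force: [-0.2, -0.9, 0.5]
width: 0.527
2.5 tcp [0.6323 0.0253 0.2595] f_cradle [-0.14 -0.9   0.49] w 0.527
[-0.0019 -0.003   0.0445] [ 0.53  0.01 -0.13]
```

View pics/k1.png

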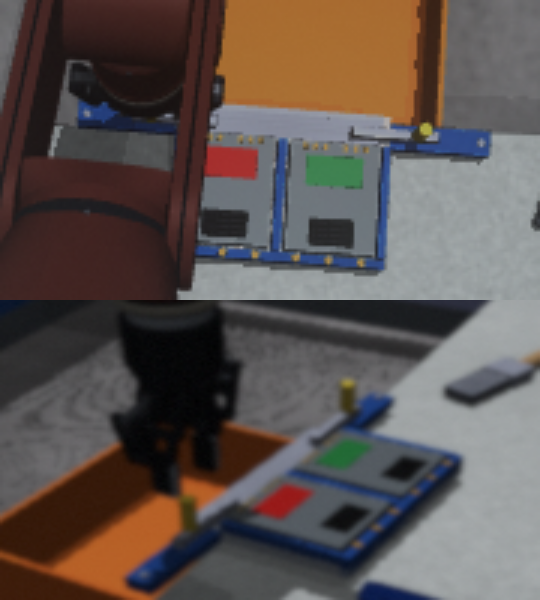

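The side crop shows the open fingers straddling the left knob: tips at (167,485) and (205,465), knob top between them at (188,500). I can descend.

```bash

python3 -m handwheel '[[-0.0019,-0.002,0.02,0,0,0,0.045],[0,0,0.015,0,0,0,0.045],[0,0,0.009,0,0,0,0.045],[0,0,0,0,0,0,0.045],[-0.012,0,0,0,0,0,0.045],[-0.012,0,0,0,0,0,0.045],[0,0,0,0,0,0,0.045]]'
python3 -c "
from st import *
print(rel([.635,.027,.215]),rot())"
```

```text
time_s: 3.3
eef_pos: [0.6387, 0.0526, 0.2215]
orientation: [[-0.072, -0.997, 0.001], [-0.997, 0.072, 0.0], [-0.0, -0.001, -1.0]]
wrist_force: [0.1, -0.1, 0.4]
width: 0.529
3.3 tcp [0.6387 0.0526 0.2215] f_cradle [ 0.1  -0.07  0.38] w 0.529
[0.0258 0.0019 0.0065] [-0.08  0.02 -0.04]
```

```bash

python3 -m handwheel '[[-0.01,0,0.005,0,0,0,0.045],[-0.01,0,0,0,0,0,0.045],[-0.01,0,0,0,0,0,0.045],[0,0,0,0,0,0,0.045]]'
python3 -m handwheel '[[-0.005,0,0,0,0,0,0.045],[0,0,0,0,0,0,0.045],[0,0,0,0,0,0,0.045]]'
python3 - <<'E'
from st import *; from cell import viewer; import cv2
from h import *
a=viewer.camera("top")["image"][140:240,220:400]; c=viewer.camera("side");b=c["image"][100:220,170:350]
print(blobs(c,(22,110,90),(34,255,255),(190,120,330,260)))
cv2.imwrite("pics/k2.png",np.vstack([cv2.resize(a,(540,300)),cv2.resize(b,(540,300))])[:,:,::-1])
E
```

```text
time_s: 3.7
eef_pos: [0.6406, 0.0824, 0.2157]
orientation: [[-0.073, -0.997, 0.0], [-0.997, 0.073, 0.001], [-0.001, -0.0, -1.0]]
wrist_force: [-0.3, -0.4, 0.1]
width: 0.526
time_s: 4.0
eef_pos: [0.6408, 0.0859, 0.2155]
orientation: [[-0.074, -0.997, -0.001], [-0.997, 0.074, 0.001], [-0.0, 0.001, -1.0]]
wrist_force: [-0.4, 0.2, 0.2]
width: 0.523
4.0 tcp [0.6408 0.0859 0.2155] f_cradle [-0.43  0.16  0.25] w 0.523
[([285.4, 133.1], [284, 132, 4, 3], 11)]
```

View pics/k2.png

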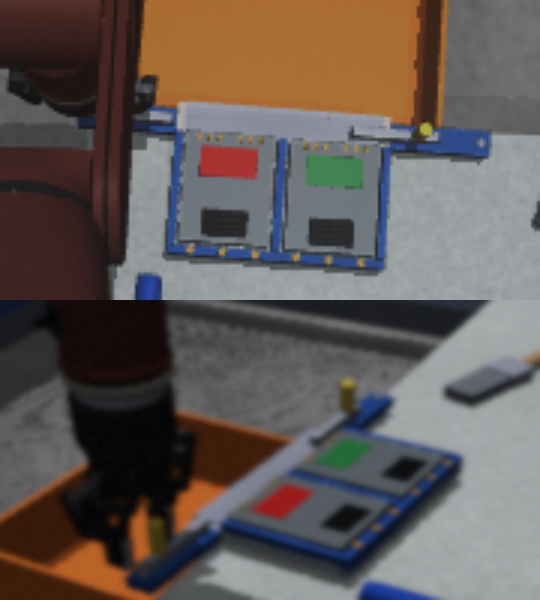

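The bolt is drawing: the bar has left the left lane mouth and the knob is between the fingers at crop (157,535). I keep pushing to the stop.

```bash

python3 -m handwheel '[[-0.004,0,0,0,0,0,0.045],[0,0,0,0,0,0,0.045],[0,0,0,0,0,0,0.045]]'
python3 -m handwheel '[[-0.003,0,0,0,0,0,0.045],[0,0,0,0,0,0,0.045],[0,0,0,0,0,0,0.045]]'
```

```text
time_s: 4.4
eef_pos: [0.6412, 0.0897, 0.2156]
orientation: [[-0.074, -0.997, -0.0], [-0.997, 0.074, 0.0], [-0.0, 0.0, -1.0]]
wrist_force: [-1.1, -1.7, -0.3]
width: 0.528
time_s: 4.7
eef_pos: [0.6414, 0.0907, 0.2154]
orientation: [[-0.074, -0.997, -0.001], [-0.997, 0.074, -0.004], [0.004, 0.001, -1.0]]
wrist_force: [-1.6, -10.3, 0.1]
width: 0.527
```

Force rose to 10 N at the stop, so the bolt is fully drawn. I back off, lift, shut the fingers and go above the pad.

```bash

python3 -m handwheel '[[0.008,0,0,0,0,0,0.045],[0,0,-0.04,0,0,0,0.045],[0,0,-0.04,0,0,0,0],[0.0455,0,0,0,0,0,0],[0.0455,0,0,0,0,0,0],[0.0455,0.01,0,0,0,0,0],[0,0.045,0,0,0,0,0],[0,0.045,0,0,0,0,0]]'
python3 -m handwheel '[[0,0.003,0.03,0,0,0,0],[0,0,0.02,0,0,0,0],[0,0,0,0,0,0,0]]'
python3 - <<'E'
from st import *; from cell import viewer; import cv2
from h import *
print(rel([.5275,-.0468,.2165]),rot())
a=viewer.camera("top")["image"][140:240,220:400]; c=viewer.camera("side");b=c["image"][130:210,230:350]
cv2.imwrite("pics/p1.png",np.vstack([cv2.resize(a,(450,250)),cv2.resize(b,(450,300))])[:,:,::-1])
E
```

```text
time_s: 5.5
eef_pos: [0.5302, -0.0455, 0.2955]
orientation: [[-0.077, -0.997, 0.001], [-0.997, 0.077, 0.001], [-0.001, -0.0, -1.0]]
wrist_force: [0.2, 0.5, 0.7]
width: 0.002
time_s: 5.8
eef_pos: [0.5264, -0.0434, 0.2434]
orientation: [[-0.074, -0.997, -0.004], [-0.997, 0.074, 0.002], [-0.001, 0.004, -1.0]]
wrist_force: [-1.0, -0.8, -0.0]
width: 0.001
5.8 tcp [ 0.5264 -0.0434  0.2434] f_cradle [-0.96 -0.87 -0.01] w 0.001
[ 0.0033 -0.0015  0.0268] [ 0.25  0.08 -0.15]
```

View pics/p1.png

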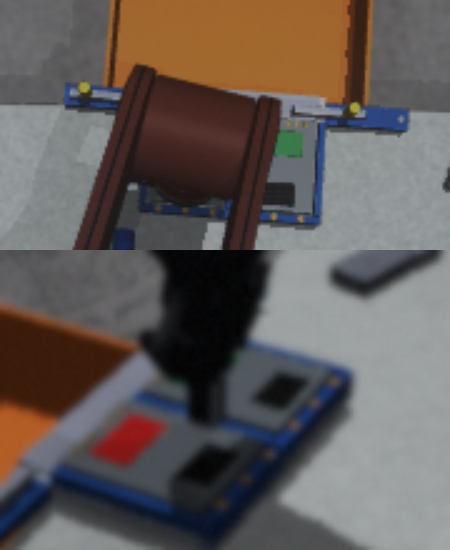

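The left knob now sits far out at crop (84,88), so the bolt is open. The fingertip hovers above the pad, whose shadowed position is at (205,465). I correct sideways by 3 mm and step down.

```bash

python3 -m handwheel '[[0.003,-0.001,0.012,0,0,0,0],[0,0,0.012,0,0,0,0],[0,0,0.006,0,0,0,0],[0,0,0,0,0,0,0],[0,0,0,0,0,0,0]]'
python3 -m st
for i in 1 2; do python3 -m handwheel '[[0,0,0,0,0,0,0]]' | grep force; done
```

```text
time_s: 6.4
eef_pos: [0.5289, -0.0469, 0.2154]
orientation: [[-0.074, -0.997, -0.001], [-0.997, 0.074, 0.0], [-0.0, 0.001, -1.0]]
wrist_force: [-0.4, -0.2, -0.2]
width: 0.001
6.4 tcp [ 0.5289 -0.0469  0.2154] f_cradle [-0.37 -0.21 -0.25] w 0.001
wrist_force: [-0.5, -0.9, 0.0]
wrist_force: [-0.8, -0.3, -0.8]
```

```bash

python3 -m handwheel '[[0,0,0.003,0,0,0,0],[0,0,0.003,0,0,0,0],[0,0,0,0,0,0,0]]'|egrep 'eef|force'
python3 -m handwheel '[[0,0,0.001,0,0,0,0],[0,0,0,0,0,0,0]]'|egrep 'eef|force'
```

```text
eef_pos: [0.529, -0.0469, 0.2097]
wrist_force: [0.5, 0.3, 0.1]
eef_pos: [0.5293, -0.047, 0.2096]
wrist_force: [-2.2, 0.5, 7.2]
```

Contact at TCP z=0.2097, 7 N. I press slightly more and start sliding (tool −y).

```bash

python3 -m handwheel '[[0,0,0.0002,0,0,0,0],[0,-0.002,0,0,0,0,0],[0,-0.002,0,0,0,0,0]]'|egrep 'eef|force'
python3 -m handwheel '[[0,-0.003,0,0,0,0,0],[0,-0.003,0,0,0,0,0]]'|egrep 'eef|force'
```

```text
eef_pos: [0.5332, -0.0473, 0.2097]
wrist_force: [-4.6, 0.3, 9.5]
eef_pos: [0.5393, -0.0478, 0.2099]
wrist_force: [-5.4, 0.8, 12.4]
```

```bash

python3 -m handwheel '[[0,-0.003,-0.0002,0,0,0,0],[0,-0.003,0,0,0,0,0]]'|egrep 'eef|force'
python3 -m handwheel '[[0,-0.003,-0.0001,0,0,0,0],[0,-0.003,0,0,0,0,0]]'|egrep 'eef|force'
python3 -m handwheel '[[0,-0.003,-0.0001,0,0,0,0],[0,-0.003,0,0,0,0,0]]'|egrep 'eef|force'
```

```text
eef_pos: [0.5453, -0.0482, 0.2102]
wrist_force: [-5.7, -0.1, 12.2]
eef_pos: [0.5514, -0.0487, 0.2105]
wrist_force: [-4.4, -0.0, 14.0]
eef_pos: [0.5576, -0.0492, 0.2107]
wrist_force: [-4.5, 0.5, 11.4]
```

```bash

python3 -m handwheel '[[0,-0.003,-0.0001,0,0,0,0],[0,-0.003,0,0,0,0,0]]'|egrep 'eef|force'
python3 -m handwheel '[[0,-0.003,-0.0001,0,0,0,0],[0,-0.003,-0.0001,0,0,0,0]]'|egrep 'eef|force'
python3 -m handwheel '[[0,-0.003,-0.0001,0,0,0,0],[0,-0.003,0,0,0,0,0]]'|egrep 'eef|force'
```

```text
eef_pos: [0.5636, -0.0496, 0.2107]
wrist_force: [-3.6, -0.6, 11.8]
eef_pos: [0.5695, -0.0501, 0.2108]
wrist_force: [-3.3, 0.4, 10.3]
eef_pos: [0.5755, -0.0505, 0.2109]
wrist_force: [-3.6, 0.6, 11.4]
```

```bash
python3 - <<'E'
from st import *; from cell import viewer; import cv2
a=viewer.camera("top")["image"][150:240,240:390]; b=viewer.camera("side")["image"][130:210,230:350]
cv2.imwrite("pics/p2.png",np.vstack([cv2.resize(a,(450,270)),cv2.resize(b,(450,300))])[:,:,::-1])
E
```

```text
8.8 tcp [ 0.5755 -0.0505  0.2109] f_cradle [-3.63  0.33 11.37] w 0.001
```

View pics/p2.png

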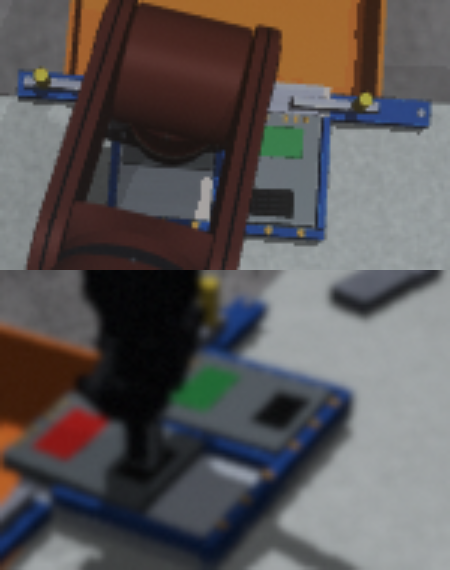

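Module slid about 45 mm with the finger on the pad (label at (70,432) in the side crop, already overhanging the lip). I continue with a slowly increasing rise.

```bash

python3 -m handwheel '[[0,-0.003,-0.0001,0,0,0,0],[0,-0.003,-0.0001,0,0,0,0]]'|egrep 'eef|force'
python3 -m handwheel '[[0,-0.003,-0.0001,0,0,0,0],[0,-0.003,-0.0001,0,0,0,0]]'|egrep 'eef|force'
python3 -m handwheel '[[0,-0.003,-0.0001,0,0,0,0],[0,-0.003,-0.0001,0,0,0,0]]'|egrep 'eef|force'
```

```text
eef_pos: [0.5813, -0.0509, 0.2111]
wrist_force: [-2.8, -0.3, 11.2]
eef_pos: [0.5873, -0.0513, 0.2112]
wrist_force: [-4.0, 0.3, 10.0]
eef_pos: [0.5933, -0.0518, 0.2114]
wrist_force: [-3.6, 0.2, 9.5]
```

```bash

python3 -m handwheel '[[0,-0.003,-0.0001,0,0,0,0],[0,-0.003,-0.0001,0,0,0,0]]'|egrep 'eef|force'
python3 -m handwheel '[[0,-0.003,-0.0001,0,0,0,0],[0,-0.003,-0.0001,0,0,0,0]]'|egrep 'eef|force'
python3 -m handwheel '[[0,-0.003,-0.0001,0,0,0,0],[0,-0.003,-0.0001,0,0,0,0]]'|egrep 'eef|force'
```

```text
eef_pos: [0.5992, -0.0522, 0.2115]
wrist_force: [-3.9, 0.1, 9.9]
eef_pos: [0.6052, -0.0527, 0.2118]
wrist_force: [-3.1, -0.5, 10.6]
eef_pos: [0.6111, -0.0531, 0.212]
wrist_force: [-3.6, -0.2, 10.4]
```

```bash

python3 -m handwheel '[[0,-0.003,-0.0001,0,0,0,0],[0,-0.003,-0.0002,0,0,0,0]]'|egrep 'eef|force'
python3 -m handwheel '[[0,-0.003,-0.0002,0,0,0,0],[0,-0.003,-0.0002,0,0,0,0]]'|egrep 'eef|force'
```

```text
eef_pos: [0.6171, -0.0535, 0.2123]
wrist_force: [-4.8, 0.6, 11.3]
eef_pos: [0.623, -0.054, 0.2128]
wrist_force: [-5.4, 0.9, 12.4]
```

```bash

python3 -m handwheel '[[0,-0.002,-0.0003,0,0,0,0],[0,-0.002,-0.0003,0,0,0,0]]'|egrep 'eef|force'
python3 -m handwheel '[[0,-0.002,-0.0002,0,0,0,0],[0,-0.002,-0.0003,0,0,0,0]]'|egrep 'eef|force'
```

```text
eef_pos: [0.6271, -0.0543, 0.2139]
wrist_force: [-5.2, 0.2, 14.7]
eef_pos: [0.6315, -0.0547, 0.2145]
wrist_force: [-2.6, 1.2, 11.7]
```

```bash
python3 - <<'E'
from st import *; from cell import viewer; import cv2
a=viewer.camera("top")["image"][150:240,240:390]; b=viewer.camera("side")["image"][130:220,200:335]
cv2.imwrite("pics/p3.png",np.vstack([cv2.resize(a,(450,270)),cv2.resize(b,(450,300))])[:,:,::-1])
E
```

```text
10.9 tcp [ 0.6315 -0.0547  0.2145] f_cradle [-2.68  1.03 11.69] w 0.0
```

View pics/p3.png

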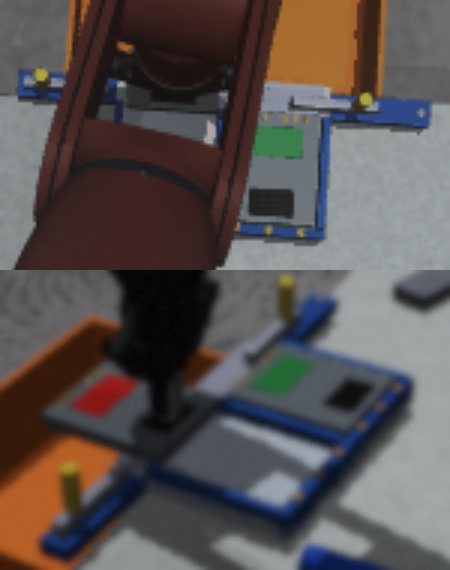

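The module hangs well out over the bin, with the finger still on its pad at side crop (165,425). By tip travel its centre is about 14 mm past the lip, so I go about 5 mm more and then lift.

```bash

python3 -m handwheel '[[0,-0.0015,-0.0003,0,0,0,0],[0,-0.0015,-0.0003,0,0,0,0]]'|egrep 'eef|force'
python3 -m handwheel '[[0,-0.0015,-0.0003,0,0,0,0],[0,-0.0015,-0.0003,0,0,0,0]]'|egrep 'eef|force'
```

```text
eef_pos: [0.6342, -0.0548, 0.2146]
wrist_force: [-3.4, 0.2, 8.2]
eef_pos: [0.6371, -0.055, 0.2148]
wrist_force: [-1.5, -0.1, 7.3]
```

```bash

python3 -m handwheel '[[0,0,-0.04,0,0,0,0],[0,0,-0.05,0,0,0,0],[0,0.0,-0.05,0,0,0,0],[0,0.04,0,0,0,0,0],[0,0.04,0,0,0,0,0],[0,0.04,0,0,0,0,0],[0,0.04,0,0,0,0,0],[0,0,0,0,0,0,0]]'|egrep 'eef|force'
python3 - <<'E'
from st import *; from cell import viewer; import cv2
a=viewer.camera("top")["image"][95:245,230:400]; b=viewer.camera("side")["image"][120:240,150:335]
cv2.imwrite("pics/p4.png",np.vstack([cv2.resize(a,(340,300)),cv2.resize(b,(340,220))])[:,:,::-1])
E
```

```text
eef_pos: [0.4726, -0.0421, 0.3515]
wrist_force: [0.8, -0.7, 0.1]
12.2 tcp [ 0.4726 -0.0421  0.3515] f_cradle [ 0.87 -0.62  0.06] w -0.0
```

View pics/p4.png

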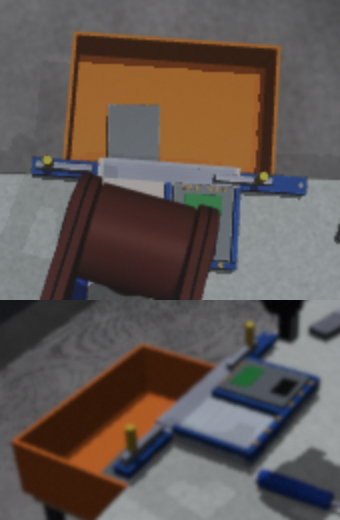

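The module lies underside up in the bin, at top-crop (133,130). I let it settle, move the arm clear and check rest and bystanders numerically.

```bash

python3 -m handwheel '[[0.04,0.02,-0.02,0,0,0,0],[0.04,0.02,0,0,0,0,0],[0.045,0,0,0,0,0,0],[0.045,0,0,0,0,0,0],[0.045,0,0,0,0,0,0],[0.045,0,0,0,0,0,0],[0,0,0,0,0,0,0],[0,0,0,0,0,0,0]]'|egrep 'eef|force'
python3 - <<'E'
from st import *; from cell import viewer; import cv2,pickle
from h import *
d=pickle.load(open("v0.pkl","rb")); T=viewer.camera("top"); S=viewer.camera("side")
for n,c in(("before",d["top"]),("now",T)):
    print(n,"grn",blobs(c,(45,100,50),(80,255,255),(240,165,390,235)),"yel",blobs(c,(22,110,90),(34,255,255),(240,165,390,200)))
m=cv2.inRange(cv2.cvtColor(T["image"],cv2.COLOR_RGB2HSV),(0,0,60),(180,70,200))[115:176,272:366]
n,l,s,ce=cv2.connectedComponentsWithStats(m); i=1+np.argmax(s[1:,4]); print("mod",s[i],ce[i])
x,y,w,h=s[i,:4]; x+=272;y+=115
for z in(-.135,-.1,-.06): print(z,[plane(T,u,z).round(3).tolist() for u in((x,y),(x+w,y),(x+w/2,y+h))])
cv2.imwrite("pics/p5.png",np.vstack([T["image"],S["image"]])[::,:,::-1][:, :] if 0 else cv2.resize(np.hstack([T["image"],S["image"]]),(800,300))[:,:,::-1])
E
```

```text
eef_pos: [0.4185, -0.301, 0.3733]
wrist_force: [-0.1, 0.2, -0.5]
13.1 tcp [ 0.4185 -0.301   0.3733] f_cradle [-0.07  0.19 -0.53] w -0.0
before grn [([331.0, 196.7], [322, 192, 19, 11], 186)] yel [([269.5, 175.7], [268, 174, 4, 4], 14), ([361.5, 182.5], [360, 181, 4, 4], 16)]
now grn [([330.9, 196.7], [322, 192, 19, 11], 185)] yel [([253.2, 174.4], [251, 173, 5, 4], 16), ([361.5, 182.5], [360, 181, 4, 4], 16)]
mod [  7  32  31  29 758] [24.22163588 46.28759894]
-0.135 [[0.779, 0.004, -0.135], [0.78, -0.103, -0.135], [0.677, -0.051, -0.135]]
-0.1 [[0.769, 0.004, -0.1], [0.77, -0.101, -0.1], [0.67, -0.05, -0.1]]
-0.06 [[0.757, 0.003, -0.06], [0.759, -0.099, -0.06], [0.661, -0.049, -0.06]]
```

View pics/p5.png

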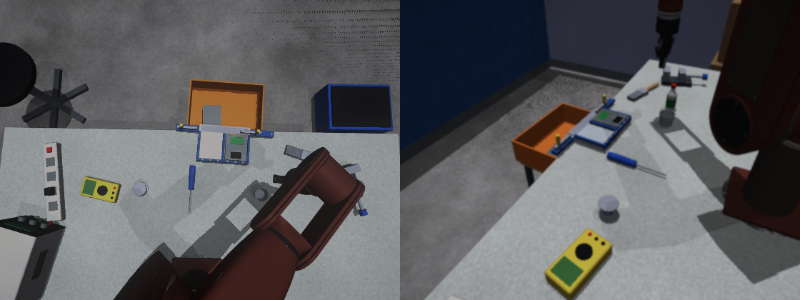

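The module lies in the bin at top-view (211,115) and nothing else has moved. The green label and right knob are unchanged to 0.1 px, and the arm is free. I hand in.

```bash
python3 -c "
from cell import bot
print(bot.finish_job())"
```

```text
the job is handed in; nothing more can be done
None
```

The failed module is in the scrap bin, and I handed the job in at about 13 s of robot time; no verdict is reported.

- **Bolt:** I drew the left bolt until it hit its stop, where the force rose to about 10 N.
- **Slide:** I pressed a shut fingertip on the red-labelled module's pad and dragged it about 108 mm. The vertical force read 7–15 N between moves; it was sampled every 0.1–0.3 s, so peaks in between were not seen. Then I lifted the finger and the module tipped over the lip.
- **Module in the bin:** the top view shows it bottom-up on the bin floor, with its centre roughly 80 mm beyond the lip and so well inside the bin outline. The lip hides its rear part. I did not measure its height or speed directly.
- **Good module:** the green label and right knob moved by no more than 0.1 px in the top view.
- **Bystanders:** I only checked these by eye. The meter, spool and driver look unmoved; the arm partly hid the tin, glue bottle and brush in the last top view, but they look in place from the side.
- **Robot:** the wrist force was about zero at hand-in, with the arm clear of everything.

One disagreement: the fingertip met the pad about 3 mm higher than the cameras suggested, so I set the pressing depth from the measured force instead.

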